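# Return the stock bottles to the staining row

## Robot

A 7-joint arm with a two-finger parallel gripper is mounted at the origin on a cart in front of the work surface, level with it; the furniture and walls round the work are solid. World frame = base frame: x ahead of the robot, y to its left, z up, the work surface at z = 0. Lengths are in m, angles in rad, forces in N, time in s.
With the tool pointing down it reaches from about 0.425 to 0.925 m from the base axis. Payload 6.8 kg.
Tool frame: the origin (TCP) lies at the very end of the fingers, on their centre line; the grasp point (between the pads) lies 19 mm behind it; z points along the fingers, y is the line along which they close (so a half turn about z gives the same grasp; the last joint's range is limited). The gripper opens to 85 mm and grips with 20 to 120 N. Pads are 22 mm wide; open, the fingers measure 114 mm over their backs; the gripper's body (76 mm by 85 mm) begins 54 mm behind the grasp point. The pads swing forward as they close: fully open they stand 13 mm farther back than shut.
Start: joints at [-1.265, 0.477, 0.022, 1.555, -0.011, 1.109, -0.083], TCP at [0.271, 0.618, 0.231] pointing down, gripper open.
Joint ranges: [-2.96, 2.96], [-0.34, 2.1], [-1.41, 1.46], [0.24, 2.44], [-1.37, 4.51], [0.17, 1.92], [-2.96, 2.96]. Speed limits (rad/s): [2.39, 2.39, 3.14, 3.14, 3.14, 3.14, 3.14].

## Interface

Orientations are given as a unit quaternion [w, x, y, z].
In Python, from station import bot gives the robot as it stands. The module is installed in compiled form; this text tells all that it offers.
- The arm moves only by the shell command python3 -m jog 'ROWS' [OPENING] [FORCE]. ROWS is JSON, a list of rows, each a list of 4 numbers: the shift along the tool's x, y, z in cm, then the turn about the tool's z in rad. In form: [[x, y, z, spin], ...]. A call has 1 to 20 rows; each row is the pose to reach, as a shift and turn from the pose commanded when the call began, along the tool's axes at that moment; what a row does not reach only later rows make up. A row lasts 1/12 s, in which the tool goes at most 41.7 mm and 7.16 degrees, less where a joint would pass 70% of its speed; a pose out of reach is approached as far as the arm can. A call with a gripper value outside its range is refused whole. OPENING is the closure, from -1 (fully open) to 1 (shut), set as the call begins (- or left out, the last holds). The fingers move at their own pace and stop on an object; FORCE is the grip in N (left out, the last holds). Time passes only in rows, so rows that repeat a pose let the fingers close. It gives the time, the measured TCP pose, the force, the opening and the grip force at its end, in the units of the state.
- bot.get_obs(): the state, without advancing time (a new reading comes with each control period).
- bot.read_camera(name): name is "scene" or "top"; returns a dict with "pixels" (384x512x3 uint8, red, green, blue), "depth" (384x512 float32, m along the optical axis (not along the pixel's ray), 0 where there is no reading), "fovy" (degrees; the focal length in pixels is half the picture's height over the tangent of half this angle, whatever the lens; pixels are square), "cx", "cy" (the principal point, pixels), "pose" (4x4, takes a point from camera to world coordinates). Camera axes: x right, y down, z forward; pixel columns grow to the right and rows downward; lengths in m; the calibration is good to about 2 mm. A picture is of the moment at which its call begins.
- bot.hand_in(): hands the job in; it is judged then, once.
The state is a dict: "t": time; "q": joint angles; "joint_vel": joint speeds; "joint_torque": joint torques, N m; "eef_pos": TCP position; "tool_rot": TCP orientation; "contact_force": force on the tool from outside, world axes, zero at the start; "torque": the same for the moment, N m; "gripper_width": opening from 0.0 (shut) to 1.0 (fully open); "grasp_force": force on a finger pad.
Only numpy, scipy, OpenCV 4.12 (cv2) and the standard library are available. Lean on these libraries where they do the work, as an engineer would, in place of code of your own. Each camera call takes 0.05 s, during which the arm holds its last target. There are 200 camera calls.

## Task

The staining row has been cleaned and its stock bottles stand mixed up in a line between it and the centrifuge: put each one back into the round cup of the holder it serves. The brown bottle with the red collar belongs with the red jar, the brown bottle with the white collar with the violet jar, the white plastic bottle with the pale jar, and the small brown bottle with the black top (immersion oil) with the cover-glass box. Stand all four upright on the floor of their cups without tipping any over, and do not push aside the beaker or the white-lidded cup.

Things in the scene. Friction and masses are not known exactly. Their poses are not given: they have to be found in the camera images.
- red_bottle: Brown round dropper bottle with a red collar under its black rubber top (a like one at the far left, out of reach, is not meant). At the start it stands loose in a line with the other three beside the centrifuge (25 cm tall), about 87 mm apart, in any order. Origin: centre of its underside, z up. 38 mm diameter up to 73 mm, then a neck of 22 mm; 92 mm tall overall. Weight 40 to 85 g.
- blue_bottle: Brown round dropper bottle with a white collar under its black rubber top and a blue band on its label. At the start it stands loose in a line with the other three beside the centrifuge (25 cm tall), about 87 mm apart, in any order. Origin: centre of its underside, z up. 38 mm diameter up to 73 mm, then a neck of 22 mm; 92 mm tall overall. Weight 40 to 85 g.
- small_bottle: The smallest bottle: brown, round, with a plain black top. At the start it stands loose in a line with the other three beside the centrifuge (25 cm tall), about 87 mm apart, in any order. Origin: centre of its underside, z up. 30 mm diameter up to 58 mm, then a neck of 17 mm; 74 mm tall overall. Weight 40 to 85 g.
- white_bottle: White plastic round bottle with a pale blue band and a ribbed white cap with a small nozzle. At the start it stands loose in a line with the other three beside the centrifuge (25 cm tall), about 87 mm apart, in any order. Origin: centre of its underside, z up. 34 mm diameter up to 56 mm, rounding in to a cap of 21 mm; 88 mm tall overall. Weight 40 to 85 g.
- red_holder: Grey holder, fixed: base 132 x 64 x 5 mm with a square glass jar of red stain fixed at its back (x = +33 mm, 54 mm square, 60 at the rim, top at 81 mm) and an empty bottle cup in front. Origin: centre of underside; x from cup to back, z up. Cup axis at x = -33 mm, y = 0; its floor at z = 5 mm, mouth at 25 mm; inside 42 mm wide at the floor, 54 mm at the mouth. In any of 4 places.
- violet_holder: Grey holder, fixed: base 132 x 64 x 5 mm with a square glass jar of violet stain fixed at its back (x = +33 mm, 54 mm square, 60 at the rim, top at 81 mm) and an empty bottle cup in front. Origin: centre of underside; x from cup to back, z up. Cup axis at x = -33 mm, y = 0; its floor at z = 5 mm, mouth at 25 mm; inside 42 mm wide at the floor, 54 mm at the mouth. In any of 4 places.
- pale_holder: Grey holder, fixed: base 132 x 64 x 5 mm with a square glass jar of pale bluish fixative fixed at its back (x = +33 mm, 54 mm square, 60 at the rim, top at 81 mm) and an empty bottle cup in front. Origin: centre of underside; x from cup to back, z up. Cup axis at x = -33 mm, y = 0; its floor at z = 5 mm, mouth at 25 mm; inside 42 mm wide at the floor, 54 mm at the mouth. In any of 4 places.
- cover_holder: Grey holder, fixed: base 132 x 64 x 5 mm with a small white and red cover-glass box fixed at its back (x = +33 mm, 52 x 34 mm, top at 27 mm) and an empty bottle cup in front. Origin: centre of underside; x from cup to back, z up. Cup axis at x = -33 mm, y = 0; its floor at z = 5 mm, mouth at 25 mm; inside 42 mm wide at the floor, 54 mm at the mouth. In any of 4 places.
- beaker: Clear glass beaker, a bystander: 70 mm across, 87 mm tall, loose, beyond the far end of the row of bottles. Origin: centre of its underside.
- white_cup: Specimen cup with a white screw lid, a bystander: 65 mm across, 70 mm tall, loose, near the holder closest to the robot. Origin: centre of its underside.

How it is judged:
At the end, for the whole second after the job is handed in: Each bottle stands in the cup of its own holder: its underside within 10 mm of the cup's axis in x and y and on the cup's floor (less than 9 mm above the holder's underside), upright within 7 degrees, released and at rest (x of red_bottle in the frame of red_holder between -0.043 and -0.023 m and y of red_bottle in the frame of red_holder between -0.01 and 0.01 m and z of red_bottle in the frame of red_holder below 0.009 m and angle between each of red_bottle, blue_bottle, white_bottle, small_bottle's own z axis and vertical below 0.12 rad and linear speed of each of red_bottle, blue_bottle, white_bottle, small_bottle below 0.02 m/s and x of blue_bottle in the frame of violet_holder between -0.043 and -0.023 m and y of blue_bottle in the frame of violet_holder between -0.01 and 0.01 m and z of blue_bottle in the frame of violet_holder below 0.009 m and x of white_bottle in the frame of pale_holder between -0.043 and -0.023 m and y of white_bottle in the frame of pale_holder between -0.01 and 0.01 m and z of white_bottle in the frame of pale_holder below 0.009 m and x of small_bottle in the frame of cover_holder between -0.043 and -0.023 m and y of small_bottle in the frame of cover_holder between -0.01 and 0.01 m and z of small_bottle in the frame of cover_holder below 0.009 m); the robot touches nothing.
It fails at once if one of the four stock bottles is tipped over (more than 45 degrees) (angle between any of red_bottle, blue_bottle, white_bottle, small_bottle's own z axis and vertical above 0.79 rad).
It fails at once if the beaker is pushed aside (more than 30 mm) (distance of beaker from where it was at the start of the episode above 0.03 m).
It fails at once if the white-lidded cup is pushed aside (more than 30 mm) (distance of white_cup from where it was at the start of the episode above 0.03 m).
It also fails if it takes over 90 s, if anything falls off the work surface, if the arm or the gripper's body presses on something with over 40 N, if the wrist force passes 120 N, or if a joint passes its speed limit or range.

## Working session

There is one attempt and no reset: what is moved stays moved. The work goes in short steps, Python scripts to look and compute and a shell command to move; the robot and the scene stay as the last step left them, time stands still between calls to the robot, and variables do not carry over. Pictures are saved under pics/ and viewed, at most 14 in all, crops included, and the job is handed in when it is done.

```bash
mkdir -p pics; cat > h.py <<'E'
import numpy as np, cv2, pickle
from station import bot
def snap(n,f):
    c=bot.read_camera(n); cv2.imwrite(f'pics/{f}.png',c['pixels'][:,:,::-1]); pickle.dump(c,open(f'pics/{f}.pkl','wb')); return c
def load(f): return pickle.load(open(f'pics/{f}.pkl','rb'))
def cloud(c):
    d=c['depth']; h,w=d.shape; f=h/2/np.tan(np.radians(c['fovy'])/2)
    v,u=np.mgrid[:h,:w]; P=np.stack([(u-c['cx'])/f*d,(v-c['cy'])/f*d,d],-1)
    return P@c['pose'][:3,:3].T+c['pose'][:3,3]
E
python3 - <<'E'
from h import *
for n in('scene','top'):
    c=snap(n,n+'0'); print(n,c['fovy'],c['pose'].round(3).tolist())
o=bot.get_obs()
for k in o: print(k,np.round(o[k],4))
E
```

```text
scene 51.99035410099233 [[-0.994, 0.091, -0.068, 0.541], [0.113, 0.845, -0.523, 0.719], [0.01, -0.527, -0.85, 0.751], [0.0, 0.0, 0.0, 1.0]]
top 49.55545986700161 [[0.007, -0.996, 0.086, 0.401], [-1.0, -0.007, -0.0, 0.275], [0.001, -0.086, -0.996, 0.926], [0.0, 0.0, 0.0, 1.0]]
t 0.1
q [-1.2651  0.4777  0.0224  1.5564 -0.0115  1.1093 -0.0831]
joint_vel [ 0.0007 -0.0004 -0.0021 -0.0035  0.0004 -0.0002 -0.0007]
joint_torque [ 4.20000e-03 -5.97756e+01  1.61350e+00 -2.81952e+01  1.28000e-02
  5.10000e-03 -0.00000e+00]
eef_pos [0.2712 0.6175 0.2304]
tool_rot [-1.000e-04  2.054e-01  9.787e-01 -8.000e-04]
contact_force [-0.6794  0.6761  0.1613]
torque [0.0058 0.0639 0.0288]
grasp_force 0.0
gripper_width 0.9985
```

View pics/scene0.png

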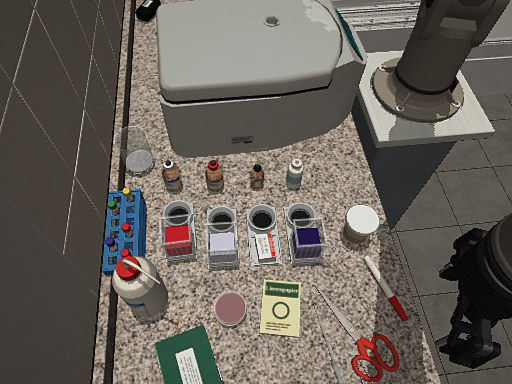

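View pics/top0.png

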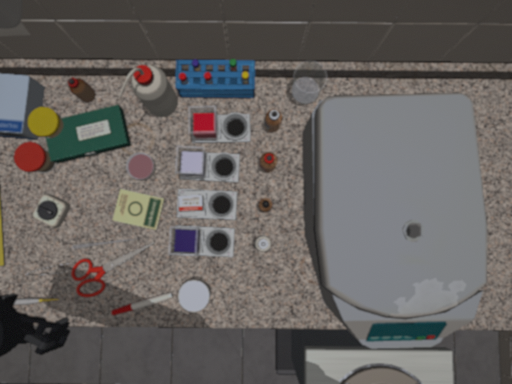

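```bash
python3 - <<'E'
from h import *
c=load('top0'); p=c['pixels'][100:265,165:295,::-1]
im=cv2.resize(p,None,fx=3.6,fy=3.6,interpolation=cv2.INTER_CUBIC)
im=cv2.convertScaleAbs(im,alpha=1.4); cv2.imwrite('pics/crop0.png',im)
for n in('top0','scene0'):
    P=cloud(load(n)); z=P[...,2]; x,y=P[...,0],P[...,1]
    m=((z>.04)&(z<.13)&(x>.3)&(x<1.)&(y>0.05)&(y<.6)).astype(np.uint8)
    k,l,s,_=cv2.connectedComponentsWithStats(m)
    print(n)
    for i in range(1,k):
        if s[i,4]<15: continue
        q=P[l==i]; a=q.min(0); b=q.max(0); t=q[q[:,2]>b[2]-.008]
        print(s[i],'lo',a.round(3),'hi',b.round(3),'topmean',t.mean(0).round(3),len(t))
E
```

```text
top0
[  93   39  276   61 8414] lo [0.691 0.05  0.04 ] hi [0.784 0.6   0.13 ] topmean [0.781 0.324 0.126] 486
[132  69  43  44 608] lo [0.659 0.45  0.04 ] hi [0.722 0.516 0.13 ] topmean [0.678 0.472 0.126] 118
[188 105  29  32 884] lo [0.605 0.356 0.04 ] hi [0.665 0.413 0.085] topmean [0.634 0.384 0.081] 247
[264 109  18  20 276] lo [0.627 0.218 0.04 ] hi [0.663 0.254 0.094] topmean [0.645 0.236 0.09 ] 32
[303 121  17 162 857] lo [0.3   0.139 0.04 ] hi [0.632 0.171 0.13 ] topmean [0.497 0.168 0.126] 79
[174 145  32  31 882] lo [0.52  0.378 0.04 ] hi [0.58  0.44  0.085] topmean [0.55  0.408 0.081] 275
[259 152  19  19 270] lo [0.535 0.227 0.041] hi [0.571 0.265 0.093] topmean [0.553 0.246 0.089] 40
[258 198  14  14 156] lo [0.447 0.239 0.042] hi [0.474 0.266 0.076] topmean [0.462 0.252 0.071] 30
[168 226  32  31 876] lo [0.353 0.388 0.04 ] hi [0.413 0.448 0.084] topmean [0.384 0.418 0.081] 277
[255 235  16  17 208] lo [0.363 0.241 0.042] hi [0.396 0.272 0.087] topmean [0.379 0.257 0.081] 40
[185 279  18   4  50] lo [0.3   0.379 0.056] hi [0.306 0.414 0.073] topmean [0.302 0.396 0.069]
[... 530 characters left out ...]
8  24 318] lo [0.535 0.235 0.04 ] hi [0.572 0.267 0.091] topmean [0.554 0.248 0.087] 42
[250 164  14  16 167] lo [0.447 0.245 0.04 ] hi [0.476 0.267 0.075] topmean [0.461 0.253 0.071] 21
[345 213   6  17  68] lo [0.3   0.381 0.041] hi [0.306 0.414 0.073] topmean [0.302 0.398 0.068] 40
[ 159  214   34   38 1120] lo [0.604 0.354 0.04 ] hi [0.664 0.416 0.083] topmean [0.635 0.387 0.079] 340
[ 292  217   36   38 1140] lo [0.353 0.389 0.04 ] hi [0.414 0.449 0.083] topmean [0.383 0.419 0.079] 346
[ 205  221   33   38 1119] lo [0.518 0.379 0.04 ] hi [0.58  0.439 0.083] topmean [0.55  0.41  0.079] 345
[112 260  53  53 887] lo [0.659 0.461 0.04 ] hi [0.729 0.524 0.13 ] topmean [0.686 0.506 0.126] 184
```

View pics/crop0.png

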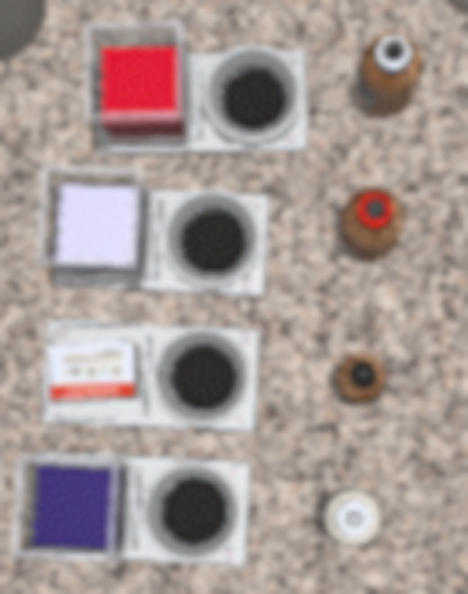

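```bash
python3 - <<'E'
from h import *
c=load('top0');P=cloud(c);T=c['pose'];f=192/np.tan(np.radians(c['fovy'])/2)
J=dict(red=(.6345,.3855),pale=(.55,.409),violet=(.3835,.4185))
for n,(a,b) in dict(red=(253,96),pale=(213,241),cover=(203,377),violet=(193,511)).items():
    u=165+(a+.5)/3.6-.5;v=100+(b+.5)/3.6-.5
    r=T[:3,:3]@np.array([(u-c['cx'])/f,(v-c['cy'])/f,1])
    for h in(.025,): p=T[:3,3]+r*(h-T[2,3])/r[2]
    q=P.reshape(-1,3); m=(abs(q[:,2]-.025)<.006)&(np.hypot(q[:,0]-p[0],q[:,1]-p[1])<.034)
    q=q[m]; A=np.c_[2*q[:,:2],np.ones(len(q))]; s=np.linalg.lstsq(A,(q[:,:2]**2).sum(1),rcond=None)[0]
    print(n,'click',p[:2].round(4),'fit',s[:2].round(4),'r',np.sqrt(s[2]+s[0]**2+s[1]**2).round(4),len(q), 'jar dist/ang',(np.hypot(*(np.array(J[n])-p[:2])),np.degrees(np.arctan2(*(np.array(J[n])-p[:2])))) if n in J else '')
E
```

```text
red click [0.6343 0.3179] fit [0.6368 0.3189] r 0.0272 225 jar dist/ang (np.float64(0.06763050088902478), np.float64(0.14760709905151798))
pale click [0.5444 0.3412] fit [0.5469 0.3427] r 0.0272 222 jar dist/ang (np.float64(0.06806884598716875), np.float64(4.716343620016986))
cover click [0.4616 0.3461] fit [0.4627 0.3477] r 0.0271 234 jar dist/ang 
violet click [0.3812 0.3509] fit [0.3812 0.3526] r 0.0271 238 jar dist/ang (np.float64(0.0676276047886879), np.float64(1.9579171851292658))
```

```bash
python3 -m jog '[[-40.8,-22.7,0,1.157],[-40.8,-22.7,0,1.157],[-40.8,-22.7,0,1.157],[-40.8,-22.7,0,1.157],[-40.8,-22.7,0,1.157],[-40.8,-22.7,0,1.157],[-40.8,-22.7,0,1.157],[-40.8,-22.7,0,1.157],[-40.8,-22.7,0,1.157],[-40.8,-22.7,0,1.157],[-40.8,-22.7,0,1.157],[-40.8,-22.7,0,1.157],[-40.8,-22.7,0,1.157],[-40.8,-22.7,0,1.157],[-40.8,-22.7,0,1.157],[-40.8,-22.7,0,1.157],[-40.8,-22.7,0,1.157],[-40.8,-22.7,0,1.157]]' -1 40; python3 -c "
from station import bot
print(bot.get_obs()['q'])"
```

```text
t: 1.6
eef_pos: [0.553, 0.2474, 0.2313]
tool_rot: [-0.0, 0.706, 0.708, 0.0]
contact_force: [0.0, 0.9, -0.8]
gripper_width: 0.998
grasp_force: 0.0
[-0.82148345  0.37847107  0.38972007  1.748736   -0.16334548  1.04634451
 -0.37249981]
```

```bash
python3 -m jog '[[0,0,4,0],[0,0,8,0],[0,0,11,0],[0,0,13,0],[0,0,15,0],[0,0,17,0],[0,0,18.5,0],[0,0,19.5,0],[0,0,19.5,0],[0,0,19.5,0]]' -1; python3 - <<'E'
from h import *
snap('scene','s1')
E
python3 -c "
import cv2;a=cv2.imread('pics/s1.png')[60:300,90:410];cv2.imwrite('pics/s1c.png',cv2.resize(a,None,fx=2.4,fy=2.4,interpolation=2))"
```

```text
t: 2.43
eef_pos: [0.5536, 0.2464, 0.0363]
tool_rot: [-0.0, 0.707, 0.707, -0.0]
contact_force: [0.5, -0.4, 0.9]
gripper_width: 0.996
grasp_force: 0.0
```

View pics/s1c.png

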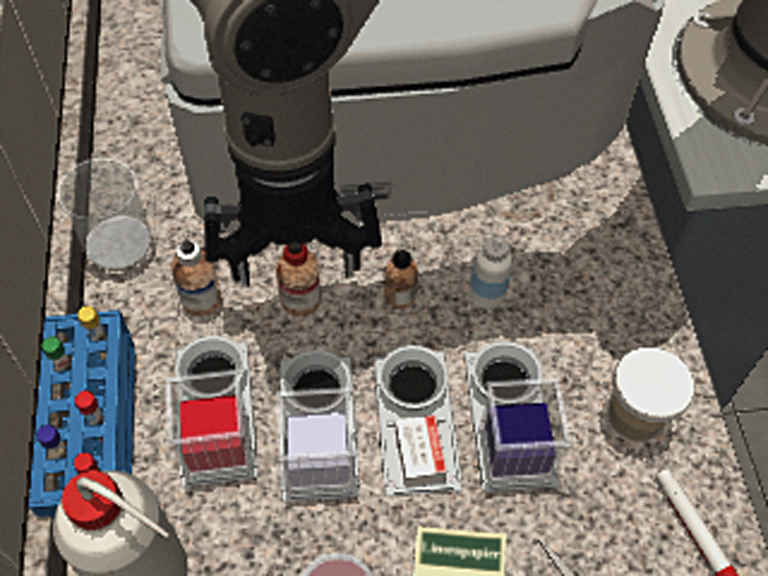

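The gripper straddles the red-collar bottle (crop 297,275) with clearance to its neighbours and the centrifuge; now closing.

```bash
python3 -m jog '[[0,0,0,0],[0,0,0,0],[0,0,0,0],[0,0,0,0],[0,0,0,0],[0,0,0,0],[0,0,0,0],[0,0,0,0],[0,0,-1,0],[0,0,-2,0],[0,0,-3,0],[0,0,-5,0],[0,0,-8,0],[0,0,-11,0],[0,0,-14,0],[0,0,-14,0],[0,0,-14,0]]' 1 40
```

```text
t: 3.9
eef_pos: [0.555, 0.2467, 0.1792]
tool_rot: [0.0, 0.707, 0.707, 0.003]
contact_force: [0.3, 0.1, -1.8]
gripper_width: 0.433
grasp_force: 40.1
```

```bash
python3 -m jog '[[2,2,0,0],[4,4.5,0,0],[6,7,0,0],[7.2,8.3,0,0],[7.2,8.3,1,0],[7.2,8.3,4,0],[7.2,8.3,7,0],[7.2,8.3,9.5,0],[7.2,8.3,10.5,0],[7.2,8.3,10.5,0],[7.2,8.3,10.5,0],[7.2,8.3,10.5,0]]' 1; python3 - <<'E'
from h import *
for n in('scene','top'):
    c=snap(n,n+'2');P=cloud(c);x,y,z=P[...,0],P[...,1],P[...,2]
cs=load('scene2');P=cloud(cs)
a=cs['pixels'][130:290,100:260,::-1];b=load('top2')['pixels'][70:170,165:325,::-1]
cv2.imwrite('pics/c2.png',np.hstack([cv2.resize(a,(400,400),interpolation=2),cv2.resize(b,(400,400*100//160),interpolation=2).copy() if 0 else cv2.copyMakeBorder(cv2.resize(b,(400,250),interpolation=2),0,150,0,0,0)]))
E
```

```text
t: 4.9
eef_pos: [0.6377, 0.3183, 0.073]
tool_rot: [0.0, 0.707, 0.707, 0.001]
contact_force: [-0.3, 0.1, -0.2]
gripper_width: 0.433
grasp_force: 40.2
```

View pics/c2.png

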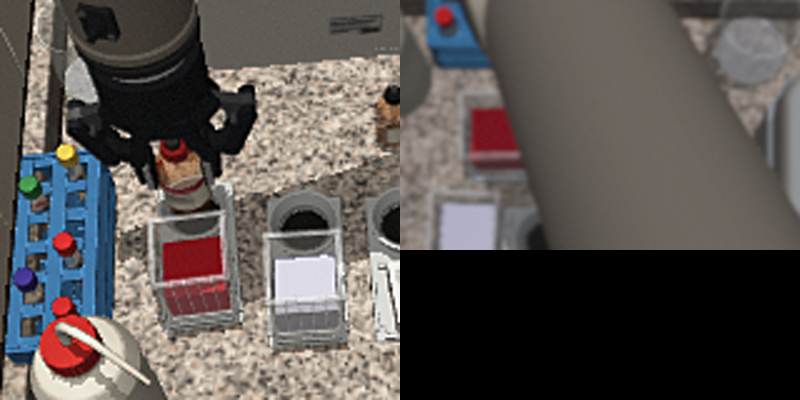

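The red bottle hangs upright over the red cup (crop 188,190), so I lower it and release.

```bash
python3 -m jog '[[0,0,1,0],[0,0,2,0],[0,0,2.6,0],[0,0,3.0,0],[0,0,3.0,0],[0,0,3.0,0]]' 1 && python3 -m jog '[[0,0,0,0],[0,0,0,0],[0,0,0,0],[0,0,0,0],[0,0,0,0],[0,0,0,0]]' -1 && python3 -m jog '[[0,0,-2,0],[0,0,-5,0],[0,0,-9,0],[0,0,-13,0],[0,0,-14,0],[0,0,-14,0]]' -1
```

```text
t: 5.5
eef_pos: [0.6356, 0.3181, 0.0417]
tool_rot: [-0.001, 0.707, 0.707, -0.001]
contact_force: [-6.8, -1.5, 10.8]
gripper_width: 0.435
grasp_force: 40.9
t: 6.0
eef_pos: [0.6367, 0.3181, 0.0411]
tool_rot: [0.0, 0.707, 0.707, -0.0]
contact_force: [0.9, -0.5, 0.4]
gripper_width: 1.001
grasp_force: 0.0
t: 6.5
eef_pos: [0.6393, 0.3191, 0.1864]
tool_rot: [0.001, 0.707, 0.707, 0.004]
contact_force: [1.0, 0.2, -0.3]
gripper_width: 0.999
grasp_force: 0.0
```

```bash
python3 -m jog '[[-6.1,-25.8,0,0],[-6.1,-25.8,0,0],[-6.1,-25.8,0,0],[-6.1,-25.8,0,0],[-6.1,-25.8,0,0],[-6.1,-25.8,0,0],[-6.1,-25.8,0,0],[-6.1,-25.8,0,0],[-6.1,-25.8,0,0],[-6.1,-25.8,0,0],[-6.1,-25.8,0,0]]' -1; python3 - <<'E'
from h import *
print(bot.get_obs()['eef_pos'],bot.get_obs()['q'].round(2) if hasattr(bot.get_obs()['q'],'round') else bot.get_obs()['q'])
for n in('top','scene'):
    c=snap(n,n+'3');P=cloud(c);x,y,z=P[...,0],P[...,1],P[...,2]
    m=((z>.04)&(z<.1)&(x>.3)&(x<.69)&(y>0.19)&(y<.45)).astype(np.uint8)
    k,l,s,_=cv2.connectedComponentsWithStats(m)
    for i in range(1,k):
        if s[i,4]<60: continue
        q=P[l==i]; a=q.min(0); b=q.max(0); t=q[q[:,2]>b[2]-.008]
        print(n,'lo',a.round(3),'hi',b.round(3),'top',t.mean(0).round(3))
E
```

```text
t: 7.42
eef_pos: [0.38, 0.2575, 0.1812]
tool_rot: [0.0, 0.707, 0.707, 0.0]
contact_force: [0.1, 0.3, -0.2]
gripper_width: 0.994
grasp_force: 0.0
[0.38002775 0.25747238 0.18120436] [-1.06  0.18  0.37  2.13 -0.09  0.84 -0.64]
top lo [0.604 0.356 0.04 ] hi [0.665 0.413 0.085] top [0.634 0.385 0.081]
top lo [0.627 0.218 0.04 ] hi [0.663 0.254 0.094] top [0.645 0.236 0.09 ]
top lo [0.617 0.299 0.041] hi [0.654 0.335 0.1  ] top [0.636 0.317 0.095]
top lo [0.519 0.378 0.041] hi [0.58  0.44  0.086] top [0.549 0.408 0.081]
top lo [0.353 0.388 0.04 ] hi [0.413 0.449 0.085] top [0.384 0.418 0.081]
scene lo [0.363 0.246 0.04 ] hi [0.395 0.275 0.088] top [0.379 0.258 0.084]
scene lo [0.627 0.224 0.04 ] hi [0.664 0.256 0.092] top [0.645 0.238 0.088]
scene lo [0.447 0.245 0.04 ] hi [0.476 0.267 0.074] top [0.462 0.253 0.07 ]
scene lo [0.604 0.304 0.04 ] hi [0.663 0.416 0.097] top [0.636 0.319 0.092]
scene lo [0.3   0.38  0.041] hi [0.306 0.414 0.073] top [0.302 0.398 0.068]
scene lo [0.353 0.388 0.04 ] hi [0.414 0.45  0.083] top [0.384 0.42  0.079]
scene lo [0.518 0.379 0.04 ] hi [0.58  0.44  0.083] top [0.55  0.41  0.079]
```

```bash
python3 -m jog '[[0,-0.1,4,0],[0,-0.1,7,0],[0,-0.1,10,0],[0,-0.1,12.5,0],[0,-0.1,14.3,0],[0,-0.1,15.3,0],[0,-0.1,15.3,0],[0,-0.1,15.3,0]]' -1 && python3 -m jog '[[0,0,0,0],[0,0,0,0],[0,0,0,0],[0,0,0,0],[0,0,0,0],[0,0,0,0],[0,0,0,0],[0,0,0,0],[0,0,-1,0],[0,0,-2,0],[0,0,-3,0],[0,0,-5,0],[0,0,-8,0],[0,0,-11,0],[0,0,-14,0],[0,0,-14,0],[0,0,-14,0]]' 1 40
```

```text
t: 8.18
eef_pos: [0.3782, 0.2571, 0.0283]
tool_rot: [0.0, 0.707, 0.707, -0.0]
contact_force: [0.1, -0.2, -1.1]
gripper_width: 1.003
grasp_force: 0.0
t: 9.6
eef_pos: [0.3786, 0.2581, 0.1707]
tool_rot: [-0.0, 0.707, 0.707, 0.003]
contact_force: [0.2, 0.7, -0.3]
gripper_width: 0.381
grasp_force: 40.0
```

```bash
python3 -m jog '[[2,4,0,0],[4,8,0,0],[6,12,0,0],[8.5,16.8,0,0],[8.5,16.8,0,0],[8.5,16.8,1,0],[8.5,16.8,4,0],[8.5,16.8,7,0],[8.5,16.8,9.5,0],[8.5,16.8,10.5,0],[8.5,16.8,10.5,0],[8.5,16.8,10.5,0],[8.5,16.8,10.5,0]]' 1; python3 - <<'E'
from h import *
c=snap('scene','s4')
a=c['pixels'][130:290,130:340,::-1];cv2.imwrite('pics/c4.png',cv2.resize(a,None,fx=2.5,fy=2.5,interpolation=2))
E
```

```text
t: 10.68
eef_pos: [0.5465, 0.3425, 0.0648]
tool_rot: [0.0, 0.707, 0.707, 0.001]
contact_force: [-0.4, -0.5, -0.5]
gripper_width: 0.385
grasp_force: 40.1
```

View pics/c4.png

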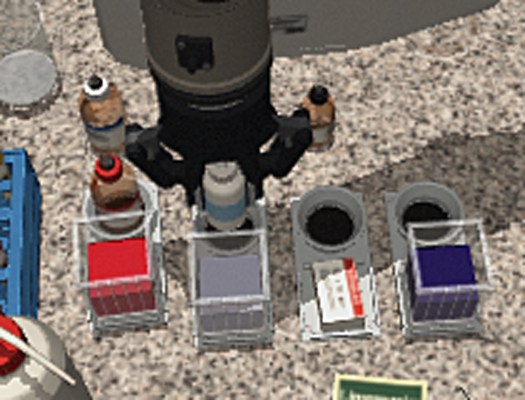

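White bottle hangs upright over the pale cup (crop 228,215), with red seated beside it; lower, release, go to the small bottle.

```bash
python3 -m jog '[[0,0,1,0],[0,0,2,0],[0,0,2.7,0],[0,0,3.1,0],[0,0,3.1,0],[0,0,3.1,0]]' 1 && python3 -m jog '[[0,0,0,0],[0,0,0,0],[0,0,0,0],[0,0,0,0],[0,0,0,0],[0,0,0,0]]' -1 && python3 -m jog '[[0,0,-2,0],[0,0,-5,0],[0,0,-9,0],[0,0,-13,0],[-3,-3,-14,0],[-6,-6,-14,0],[-9,-8.5,-14,0],[-9,-8.5,-14,0],[-9,-8.5,-14,0],[-9,-8.5,-14,0]]' -1
```

```text
t: 11.23
eef_pos: [0.5456, 0.3422, 0.034]
tool_rot: [-0.001, 0.707, 0.707, -0.0]
contact_force: [-7.0, -3.4, 20.1]
gripper_width: 0.384
grasp_force: 42.4
t: 11.73
eef_pos: [0.5456, 0.3421, 0.0319]
tool_rot: [0.0, 0.707, 0.707, -0.0]
contact_force: [-0.7, 0.2, -0.1]
gripper_width: 1.0
grasp_force: 0.0
t: 12.57
eef_pos: [0.4611, 0.2527, 0.1728]
tool_rot: [-0.0, 0.707, 0.707, 0.001]
contact_force: [-0.0, 1.1, -0.9]
gripper_width: 1.003
grasp_force: 0.0
```

```bash
python3 -m jog '[[0,0,4,0],[0,0,7,0],[0,0,10,0],[0,0,12.5,0],[0,0,14,0],[0,0,14.6,0],[0,0,14.6,0],[0,0,14.6,0]]' -1 && python3 -m jog '[[0,0,0,0],[0,0,0,0],[0,0,0,0],[0,0,0,0],[0,0,0,0],[0,0,0,0],[0,0,0,0],[0,0,0,0],[0,0,0,0],[0,0,-1,0],[0,0,-2,0],[0,0,-3,0],[0,0,-5,0],[0,0,-6,0],[0,0,-6,0],[0,0,-6,0]]' 1 40
```

```text
t: 13.23
eef_pos: [0.4617, 0.2529, 0.0265]
tool_rot: [0.0, 0.707, 0.707, 0.0]
contact_force: [0.2, -0.5, 0.3]
gripper_width: 0.999
grasp_force: 0.0
t: 14.57
eef_pos: [0.461, 0.2526, 0.087]
tool_rot: [0.0, 0.707, 0.707, 0.001]
contact_force: [-0.1, -0.6, -0.9]
gripper_width: 0.339
grasp_force: 39.5
```

```bash
python3 -m jog '[[3,0,0,0],[6,0,0,0],[9.5,0.1,0,0],[9.5,0.1,0,0],[9.5,0.1,1,0],[9.5,0.1,2.5,0],[9.5,0.1,2.5,0],[9.5,0.1,2.5,0],[9.5,0.1,2.5,0]]' 1; python3 - <<'E'
from h import *
c=snap('scene','s5')
a=c['pixels'][130:290,130:340,::-1];cv2.imwrite('pics/c5.png',cv2.resize(a,None,fx=2.5,fy=2.5,interpolation=2))
E
```

```text
t: 15.32
eef_pos: [0.4618, 0.3459, 0.061]
tool_rot: [0.0, 0.708, 0.707, -0.001]
contact_force: [0.3, -0.3, -0.5]
gripper_width: 0.341
grasp_force: 39.6
```

View pics/c5.png

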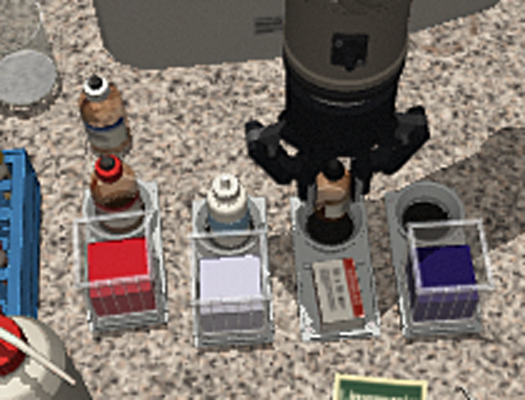

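Small bottle is upright over the cover-glass cup (crop 333,195); red and white are seated. Lower, release, then go above the white-collar bottle.

```bash
python3 -m jog '[[0.1,0,1,0],[0.1,0.05,2,0],[0.1,0.05,2.6,0],[0.1,0.05,2.9,0],[0.1,0.05,2.9,0],[0.1,0.05,2.9,0]]' 1 && python3 -m jog '[[0,0,0,0],[0,0,0,0],[0,0,0,0],[0,0,0,0],[0,0,0,0],[0,0,0,0]]' -0.4 && python3 -m jog '[[0,0,-2,0],[0,0,-5,0],[0,0,-9,0],[0,0,-13,0],[-2,3,-15,0],[-4,7,-15,0],[-6,11,-15,0],[-8,14,-15,0],[-11,18.2,-15,0],[-11,18.2,-15,0],[-11,18.2,-15,0],[-11,18.2,-15,0],[-11,18.2,-15,0]]' -1
```

```text
t: 15.87
eef_pos: [0.4616, 0.3478, 0.032]
tool_rot: [-0.0, 0.707, 0.707, -0.001]
contact_force: [-3.0, -0.8, 4.3]
gripper_width: 0.339
grasp_force: 40.2
t: 16.37
eef_pos: [0.4622, 0.3482, 0.0323]
tool_rot: [0.0, 0.707, 0.707, 0.0]
contact_force: [0.0, -0.1, 0.1]
gripper_width: 0.701
grasp_force: 0.0
t: 17.45
eef_pos: [0.6429, 0.2396, 0.1819]
tool_rot: [-0.001, 0.707, 0.708, -0.0]
contact_force: [-0.2, 0.0, 0.3]
gripper_width: 1.006
grasp_force: 0.0
```

```bash
python3 -m jog '[[-0.1,0.15,4,0],[-0.1,0.15,7,0],[-0.1,0.15,10,0],[-0.1,0.15,12.5,0],[-0.1,0.15,14,0],[-0.1,0.15,14.6,0],[-0.1,0.15,14.6,0],[-0.1,0.15,14.6,0]]' -1 && python3 -m jog '[[0,0,0,0],[0,0,0,0],[0,0,0,0],[0,0,0,0],[0,0,0,0],[0,0,0,0],[0,0,0,0],[0,0,0,0],[0,0,0,0],[0,0,-1,0],[0,0,-2,0],[0,0,-4,0],[0,0,-7,0],[0,0,-11,0],[0,0,-14,0],[0,0,-14,0],[0,0,-14,0]]' 1 40
```

```text
t: 18.12
eef_pos: [0.6462, 0.238, 0.0375]
tool_rot: [0.0, 0.707, 0.707, 0.001]
contact_force: [0.1, 0.3, 0.8]
gripper_width: 1.002
grasp_force: 0.0
t: 19.53
eef_pos: [0.6473, 0.2374, 0.1797]
tool_rot: [0.001, 0.707, 0.707, 0.003]
contact_force: [-0.2, 0.3, -1.2]
gripper_width: 0.436
grasp_force: 40.1
```

```bash
python3 -m jog '[[1.5,-3,0,0],[3,-6.5,0,0],[4.5,-10,0,0],[6,-13.5,0,0],[7.5,-17,0,0],[9,-20.5,0,0],[10.5,-24,0,0],[11.5,-26.4,0,0],[11.5,-26.4,0,0],[11.5,-26.4,1,0],[11.5,-26.4,4,0],[11.5,-26.4,7,0],[11.5,-26.4,9.5,0],[11.5,-26.4,10.5,0],[11.5,-26.4,10.5,0],[11.5,-26.4,10.5,0],[11.5,-26.4,10.5,0]]' 1; python3 - <<'E'
from h import *
c=snap('scene','s6')
a=c['pixels'][130:290,130:390,::-1];cv2.imwrite('pics/c6.png',cv2.resize(a,None,fx=2.5,fy=2.5,interpolation=2))
E
```

```text
t: 20.95
eef_pos: [0.3829, 0.3523, 0.0723]
tool_rot: [0.0, 0.707, 0.707, 0.001]
contact_force: [0.3, -0.1, 0.3]
gripper_width: 0.441
grasp_force: 40.2
```

View pics/c6.png

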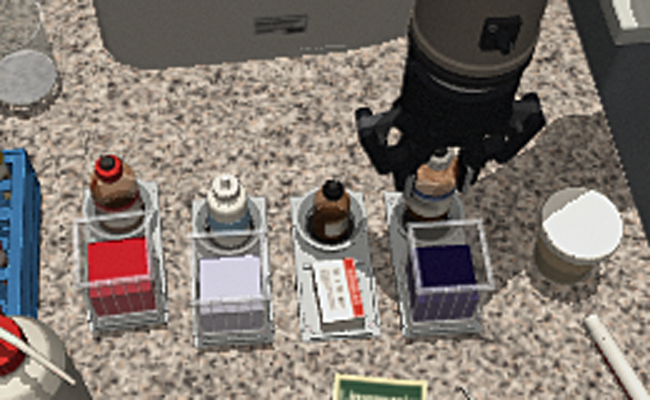

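The white-collar bottle hangs upright over the violet cup (crop 437,190); the other three are seated, and the white-lidded cup (580,235) is clear of the fingers.

```bash
python3 -m jog '[[0,-0.1,1,0],[0,-0.1,2,0],[0,-0.1,2.6,0],[0,-0.1,2.9,0],[0,-0.1,2.9,0],[0,-0.1,2.9,0]]' 1 && python3 -m jog '[[0,0,0,0],[0,0,0,0],[0,0,0,0],[0,0,0,0],[0,0,0,0],[0,0,0,0]]' -0.4 && python3 -m jog '[[0,0,-2,0],[0,0,-5,0],[0,0,-9,0],[0,0,-13,0],[0,0,-17,0],[4,0,-18,0],[8,0,-18,0],[12,0,-18,0],[16,0,-18,0],[20,0,-18,0],[20,0,-18,0],[20,0,-18,0],[20,0,-18,0]]' -0.4; python3 - <<'E'
from h import *
H=dict(red=(.6367,.3188),pale=(.5468,.3426),cover=(.4627,.3477),violet=(.3813,.3526))
for n in('top','scene'):
    c=snap(n,n+'7');P=cloud(c).reshape(-1,3)
    for k,(a,b) in H.items():
        q=P[(np.hypot(P[:,0]-a,P[:,1]-b)<.026)&(P[:,2]>.03)&(P[:,2]<.12)]
        if not len(q): print(n,k,'none'); continue
        t=q[q[:,2]>q[:,2].max()-.008]
        print(n,k,'off mm',((t.mean(0)[:2]-[a,b])*1e3).round(1),'top',q[:,2].max().round(3),'span',((q.min(0)+q.max(0))[:2]/2-[a,b]).round(4))
a=load('scene7')['pixels'][100:290,90:400,::-1];cv2.imwrite('pics/c7.png',cv2.resize(a,None,fx=2.5,fy=2.5,interpolation=2))
E
```

```text
t: 21.5
eef_pos: [0.3805, 0.3523, 0.042]
tool_rot: [-0.0, 0.707, 0.707, -0.0]
contact_force: [0.7, 0.8, -1.4]
gripper_width: 0.432
grasp_force: 40.0
t: 22.0
eef_pos: [0.3807, 0.3522, 0.0423]
tool_rot: [0.0, 0.707, 0.707, 0.0]
contact_force: [-0.5, 0.0, 0.6]
gripper_width: 0.701
grasp_force: 0.0
t: 23.08
eef_pos: [0.3809, 0.5514, 0.2217]
tool_rot: [0.001, 0.707, 0.707, -0.001]
contact_force: [0.0, 0.2, -0.1]
gripper_width: 0.706
grasp_force: 0.0
top red off mm [-1.4 -1.6] top 0.1 span [-0.0011 -0.0017]
top pale off mm [-1.5 -2.6] top 0.095 span [-0.0006 -0.0021]
top cover off mm [-1.  -1.4] top 0.081 span [-0.0011 -0.0012]
top violet off mm [-0.  -1.9] top 0.099 span [-0.0001 -0.0022]
scene red off mm [-0.9  0.1] top 0.098 span [-0.0016  0.0026]
scene pale off mm [-0.5 -0.1] top 0.093 span [-0.0012  0.0016]
scene cover off mm [-1.   0.3] top 0.082 span [-0.0005  0.0018]
scene violet off mm [ 0.1 -0.4] top 0.099 span [0.0002 0.0007]
```

View pics/c7.png

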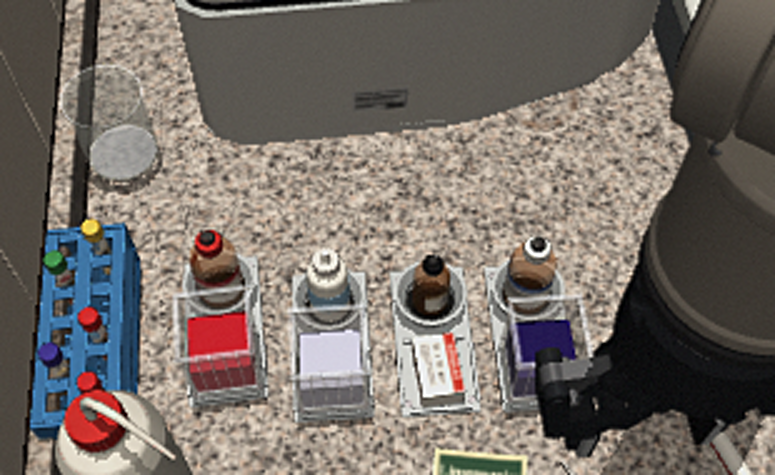

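All four bottles stand upright in their own cups, red at (213,270), white at (327,285), small at (433,290) and white-collar at (533,270). Each is within 3 mm of its cup axis and seated, and the beaker is where it started.

```bash
python3 -c "
from station import bot
print(bot.hand_in())"
```

```text
the job is handed in; nothing more can be done
None
```

I put all four bottles upright into the cups of their own holders and handed the job in at about 23 s of the 90 s; the hand-in call returned no verdict, but the last pictures showed each bottle within about 3 mm of its cup's axis and at floor height.

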